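Bring the vessel's valve to the top of the agitator wheel and lock the wheel there

TASK

The end-over-end agitator has stopped with its sample vessel at an odd angle, and the vessel can only be vented with its valve uppermost. With the fingertips, push the spokes of the wheel one after another, gently, until the black-knobbed valve at the rim points straight up; then push the red knob of the locking bolt, on the right-hand side of the wheel, towards the wheel until the bolt is fully home and the wheel is locked with the valve up. Push only: do not grip the knob, do not touch the valve itself, and leave the other things on the bench as they are.

Things in the scene. Friction and masses are not known exactly. Their poses are not given: they have to be found in the camera images.
- agitator: The agitator, fixed to the bench: grey base plate, white motor housing (130 mm wide, top at 223 mm), a spoked wheel upright on its front. Origin on the bench under the machine. Axes: -x front (roughly to the robot), +y left, -y right, +z up. In this frame the axle runs along x at y = 0, z = 165 mm; the spokes turn in the plane x = -95 mm; housing from x = +5 to +95 mm, base from x = -123 mm.
- spokes: The wheel's six straight round steel spokes, 10 mm thick, 60 degrees apart, at 30, 90, 150, 210, 270 and 330 degrees from the valve. In their plane from the hub (radius 19 mm) to radius 88 mm, then bent back to the rim. A fingertip can come straight down in their plane, in front of the rim, between two of them near the top and push one sideways. Origin and axes as axle.
- rim_top (a point): Point of the rim nearest the valve. Rim: round steel bar 9 mm thick, radius 104 mm, lying 28 mm behind the spokes' plane. Valve straight up = the two upper spokes lean 30 degrees to either side. Balanced; turns either way against a drag of 0.14 N m (about 2 N at a spoke) and stays where it is left. Axes as axle.
- axle (a point): Centre of the wheel, on the axle line in the plane of the spokes, 165 mm above the bench. Its axes turn with the wheel: x along the axle towards the housing, z towards the valve.
- valve_tip (a point): Outer end of the valve to be brought to the top: small brass valve, 50 mm across, with a black round knob 26 mm wide, on the end of the steel vessel, pointing radially outwards. Its end lies 126 mm from the axle line and 54 mm behind the spokes' plane. The plain blue cylinder opposite is only the counterweight. Axes as axle; z points along the valve, outwards.
- valve: The same valve; origin at its inner end, 84 mm from the axle line, z outwards along its stem. Not to be touched.
- wheel (a joint): Angle of the wheel, rad: 0 or 6.283 (a whole turn) = valve straight up; growing from 0 the valve leans to the right (agitator -y): 1.571 right, 3.142 down, 4.712 left. Starts between 1.35 and 4.93.
- knob_face (a point): Centre of the outer (right-hand) face of the locking bolt's round red knob, 28 mm wide, 18 mm thick, 165 mm above the bench. Bolt out: at x = -13, y = -180 mm in the agitator's frame; home: y = -152 mm. Its inner side faces the fixed guide block, which reaches out to y = -124 mm. Axes parallel to the agitator's.
- bolt_knob: The locking bolt's red knob as a body; origin at the bolt's nose, 118 mm inward of the knob's outer face.
- knob_center (a point): Middle of the same red knob, 10 mm inward of its face.
- bolt (a joint): Travel of the locking bolt, m: 0 = out (start), 0.028 = fully home. Slides along the agitator's +y (to the wheel) against 2 N of friction, stays where left. Its 10 mm round nose enters one of six gaps of the index disc behind the wheel; one faces it when the valve is up. Within some 10 degrees a push of about 10 N centres the wheel. With no gap facing it, it stops at about 0.015.
- vial_rack: dark blue rack full of capped vials, 52 x 124 x 37 mm, loose bystander; origin at the middle of its underside.
- wash_bottle: small clear bottle with blue cap, 58 mm wide, 112 mm tall, loose bystander; origin at the middle of its underside.
- amber_bottle: brown glass bottle with black cap, 52 mm wide, 107 mm tall, loose bystander; origin at the middle of its underside.
- case: clear compartment case, 109 x 150 x 33 mm, loose bystander; origin at the middle of its underside.
- wrench: flat open-ended wrench, 133 mm long, 5 mm thick, loose bystander; origin at the middle of its underside.
- union: brass union fitting, 17 x 36 x 15 mm, loose bystander; origin at the middle of its underside.
- tin: round pale tin, 56 mm wide, 22 mm tall, loose bystander; origin at the middle of its underside.
- tweezers: steel tweezers, 122 mm long, 9 mm thick, loose bystander; origin at the middle of its underside.
- jar: glass jar, 89 mm wide, 127 mm tall, loose bystander; origin at the middle of its underside.

How it is judged:
On the way, in this order (a step that is already met when the one before it is completed fails the run):
1. a spoke of the wheel is pushed with the fingers (contact force between the fingers and spokes above 0.3 N and angle between valve_tip's own z axis and vertical above 0.15 rad), for 0.05 s.
2. the valve points straight up and the bolt is fully home (angle between valve_tip's own z axis and vertical below 0.07 rad and value of joint bolt above 0.023 m), for 0.1 s.
At the end, for the whole second after the job is handed in: The valve points straight up (within 4 degrees), the wheel is at rest and the locking bolt is home (at least 23 of its 28 mm), in the gap of the index disc (all of step 2 and velocity of joint wheel between -0.05 and 0.05 rad/s); the robot touches nothing.
It fails at once if the valve is touched (contact force between any of the fingers, the arm and valve above 0.5 N).
It fails at once if a spoke or the knob is pushed harder than 60 N (contact force between the fingers and spokes above 60 N or contact force between the fingers and bolt_knob above 60 N).
It fails at once if the bolt's knob is taken between the fingers (distance between the grasp point and knob_center below 0.014 m and contact force between the fingers and bolt_knob above 1 N).
It fails at once if the wheel is flung round (faster than 4 rad/s) (velocity of joint wheel above 4 rad/s or velocity of joint wheel below -4 rad/s).
It fails at once if a bystander is moved by more than 15 mm or lifted (distance of any of vial_rack, wash_bottle, amber_bottle, case, wrench, union, tin, tweezers, jar from where it was at the start of the episode above 0.015 m).
It also fails if it takes over 72 s, if anything falls off the work surface, if the arm or the gripper's body presses on something with over 40 N, if the wrist force passes 120 N, or if a joint passes its speed limit or range.

ROBOT

A 7-joint arm with a two-finger parallel gripper is mounted at the origin on a cart in front of the work surface, level with it; the furniture and walls round the work are solid. World frame = base frame: x ahead of the robot, y to its left, z up, the work surface at z = 0. Lengths are in m, angles in rad, forces in N, time in s.
With the tool pointing down it reaches from about 0.425 to 0.925 m from the base axis. Payload 6.8 kg.
Tool frame: the origin (TCP) lies at the very end of the fingers, on their centre line; the grasp point (between the pads) lies 19 mm behind it (manip.tcp_to_grasp is the z of the grasp point in the tool frame, in m); z points along the fingers, y is the direction in which the jaws open and shut (so a half turn about z gives the same grasp; the last joint's range is limited). The gripper opens to 85 mm and grips with 20 to 120 N. Pads are 22 mm wide; open, the fingers measure 114 mm over their backs; the gripper's body (76 mm by 85 mm) begins 54 mm behind the grasp point. The pads swing forward as they close: fully open they stand 13 mm farther back than shut.
Start: joints at [1.121, 0.477, 0.022, 1.555, -0.011, 1.109, -0.083], TCP at [0.226, -0.636, 0.231] pointing down, gripper open.
Joint ranges: [-2.96, 2.96], [-0.34, 2.1], [-1.41, 1.46], [0.24, 2.44], [-1.37, 4.51], [0.17, 1.92], [-2.96, 2.96]. Speed limits (rad/s): [2.39, 2.39, 3.14, 3.14, 3.14, 3.14, 3.14].

INTERFACE

Orientations are given as [roll, pitch, yaw] about the fixed x, y, z axes, in that order (R = Rz(yaw) Ry(pitch) Rx(roll)).
In Python, from station import sense, grab_frame, camera_info, order, look_for, manip gives the robot as it stands.
- The arm moves only by the tool servo_tool, never from a script. Its argument "deltas" is a list of rows, each an object of numbers: "tx", "ty", "tz": the shift along the tool's x, y, z in mm; "rx", "ry", "rz": the turn, a rotation vector about the tool's x, y, z in degrees; "gripper": the opening in per cent of the stroke, from 0 (shut) to 100 (fully open). In form: [{"tx": .., "ty": .., "tz": .., "rx": .., "ry": .., "rz": .., "gripper": ..}, ...]. A call has 1 to 8 rows; each row shifts and turns the pose as measured when the row begins, along the tool's axes as they then stand; what a row does not reach is not made up. A row lasts 1/8 s, in which the tool goes at most 62.5 mm and 10.7 degrees, less where a joint would pass 70% of its speed; a pose out of reach is approached as far as the arm can. A call is refused whole if a number of a shift passes 62.5 or a number of a turn 10.7, either way. A call with a gripper value outside its range is refused whole. The fingers move at their own pace and stop on an object; "force" is the grip in N (left out, the last holds). Time passes only in rows, so rows that do not move let the fingers close. It gives the time, the measured TCP pose, the force and the opening at its end, in the units of the state.
- sense(): the state, without advancing time (a new reading comes with each control period).
- grab_frame(name): name is "scene" or "top" or "wrist"; returns the picture (384x512x3 uint8, red, green, blue); there is no depth.
- camera_info(name): a dict with "vertical_fov" (degrees; the focal length in pixels is half the picture's height over the tangent of half this angle, whatever the lens; pixels are square), "cx", "cy" (the principal point, pixels), "distortion" ([k1, k2, p1, p2, k3] as OpenCV has them; the pictures are not rectified), "rvec" (rotation vector, rad) and "tvec" (3), from world to camera coordinates, as OpenCV has them. Camera axes: x right, y down, z forward; pixel columns grow to the right and rows downward; lengths in m; the calibration is good to about 2 mm. A picture is of the moment at which its call begins: read the wrist's pose just before it. camera_info takes no time and is no camera call; for the wrist camera it gives the pose at the moment of the call.
- order.hand_in(): hands the job in, once; it reports no verdict.
Trained networks look in the newest picture that a camera, given by its name, has taken for a name from the list of things; names that differ only in an ending like _2 or _b are one class to them, and where a whole thing is asked for, a point or a joint stands for the part that bears it (a point fixed in the world has none). Each returns a list of dicts, best first, with "conf" (0 to 1); they miss things now and then, are a little off and sometimes report something else, mostly with a low value. They report only what shows in the picture. A call takes as long as a camera call.
- look_for(name, camera): "box" ([centre column, centre row, width, height] in pixels, round what is visible of it).
The state is a dict: "time_s": time; "qpos": joint angles; "joint_vel": joint speeds; "joint_torque": joint torques, N m; "ee_pos": TCP position; "tcp_rot": TCP orientation; "ft_force": force on the tool from outside, world axes, zero at the start; "ft_torque": the same for the moment, N m; "finger_gap": finger opening in m.
Only numpy, scipy, OpenCV 4.12 (cv2) and the standard library are available. Lean on these libraries where they do the work, as an engineer would, in place of code of your own. Each camera call takes 0.05 s, during which the arm holds its last target. There are 200 camera calls.

## Working session

There is one attempt and no reset: what is moved stays moved. The work goes in short steps, Python scripts to look and compute and a tool call to move; the robot and the scene stay as the last step left them, time stands still between calls to the robot, and variables do not carry over. Pictures are saved under pics/ and viewed, about 8 in all and at most 12, crops included, and the job is handed in when it is done.

Besides the shell and the picture viewer there is one more tool, called after "Request:" as name(argument=value, ...) on one line, values as JSON. servo_tool: Moves the arm, as the interface text tells. Its arguments: {"type":"object","properties":{"deltas":{"type":"array"},"force":{"type":"number"}},"required":["deltas"]}

```bash
mkdir -p pics; ls; cat > h.py <<'E'
import numpy as np, cv2
from station import sense, grab_frame, camera_info, order, look_for, manip
def save(n,img,s=1): cv2.imwrite('pics/'+n+'.png',cv2.resize(img,None,fx=s,fy=s)[...,::-1])
def cam(n):
    c=camera_info(n); f=192/np.tan(np.radians(c['vertical_fov'])/2)
    return np.array([[f,0,c['cx']],[0,f,c['cy']],[0,0,1.]]),np.array(c['distortion'],float),np.array(c['rvec'],float),np.array(c['tvec'],float)
def proj(n,P):
    K,d,r,t=cam(n); return cv2.projectPoints(np.array(P,float).reshape(-1,3),r,t,K,d)[0].reshape(-1,2)
def ray(n,uv):
    K,d,r,t=cam(n); x=cv2.undistortPoints(np.array(uv,float).reshape(-1,1,2),K,d).reshape(-1,2)
    R=cv2.Rodrigues(r)[0]; D=np.c_[x,np.ones(len(x))]@R; return -R.T@t, D/np.linalg.norm(D,axis=1)[:,None]
E
python3 - <<'E'
from h import *
s=sense(); print(s['time_s'],s['ee_pos'],s['tcp_rot'],s['finger_gap'])
for c in('scene','top'):
    save(c+'1',grab_frame(c),1.5); print(c,ray(c,[[256,192]]))
    for n in('agitator','axle','knob_face','valve','valve_tip','rim_top','spokes','jar','wash_bottle','amber_bottle'):
        print(n,[(round(d['conf'],2),np.round(d['box'],0).tolist()) for d in look_for(n,c)[:2]])
E
```

```text
pics
0.0 [ 0.22605385 -0.6353811   0.23030424] [-3.13973090e+00  9.98982528e-05  3.41808333e-01] 0.08504799909922131
scene (array([0.09579268, 0.58161102, 1.0813625 ]), array([[ 0.36144159, -0.51883283, -0.77470799]]))
agitator [(0.7, [206.0, 236.0, 90.0, 110.0])]
axle [(0.88, [217.0, 232.0, 49.0, 66.0])]
knob_face [(0.5, [232.0, 185.0, 12.0, 15.0])]
valve [(0.52, [194.0, 260.0, 5.0, 19.0])]
valve_tip []
rim_top [(0.59, [216.0, 232.0, 44.0, 70.0]), (0.22, [317.0, 163.0, 31.0, 38.0])]
spokes [(0.8, [222.0, 230.0, 40.0, 63.0])]
jar [(0.92, [170.0, 337.0, 35.0, 46.0])]
wash_bottle [(0.83, [160.0, 317.0, 25.0, 29.0]), (0.31, [217.0, 232.0, 49.0, 70.0])]
amber_bottle [(0.63, [255.0, 152.0, 14.0, 24.0]), (0.37, [233.0, 186.0, 11.0, 9.0])]
top (array([0.37909104, 0.02362647, 1.30109134]), array([[ 0.15688213, -0.01659519, -0.9874779 ]]))
agitator [(0.95, [219.0, 190.0, 94.0, 86.0])]
axle [(0.64, [208.0, 201.0, 66.0, 39.0]), (0.38, [208.0, 206.0, 70.0, 23.0])]
knob_face [(0.56, [244.0, 179.0, 42.0, 9.0])]
valve [(0.37, [180.0, 200.0, 10.0, 2.0])]
valve_tip [(0.59, [210.0, 201.0, 75.0, 32.0])]
rim_top [(0.7, [209.0, 200.0, 64.0, 35.0])]
spokes [(0.76, [208.0, 209.0, 70.0, 18.0])]
jar [(0.88, [122.0, 228.0, 34.0, 23.0])]
wash_bottle [(0.61, [135.0, 209.0, 23.0, 17.0])]
amber_bottle [(0.76, [331.0, 160.0, 15.0, 18.0]), (0.62, [134.0, 208.0, 24.0, 19.0])]
```

View pics/scene1.png

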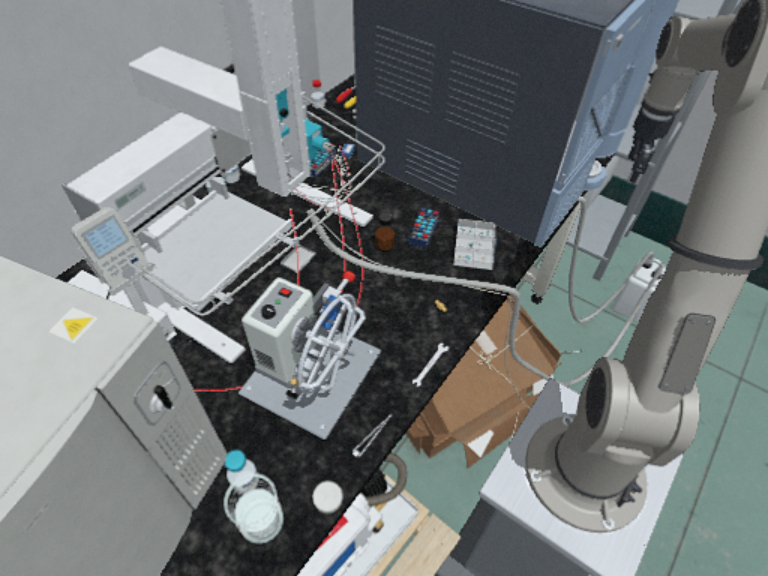

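View pics/top1.png

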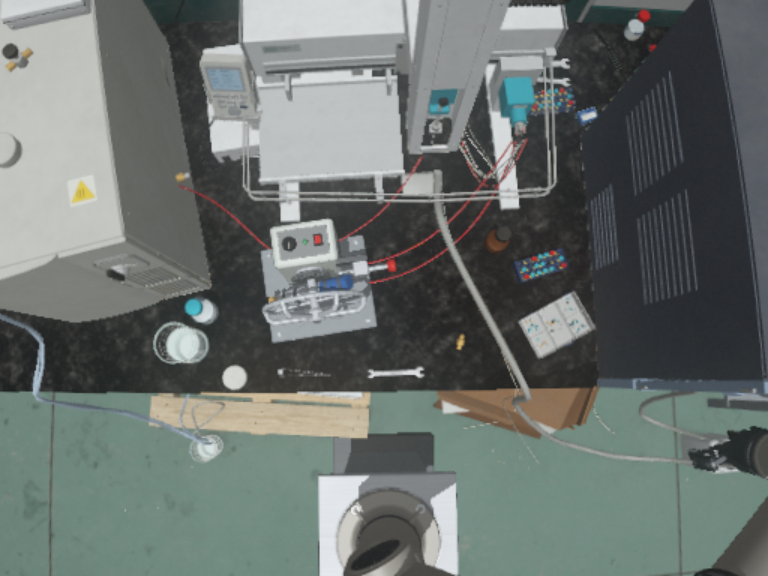

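The scene view shows the agitator at about (310,340) of 1.5x pixels, with the valve low or left near (293,390) and the blue counterweight upper right. In the top view the red knob is at about (392,266) and the wheel runs from (265,310) to (368,297). I'll take enlarged crops to measure the pose.

```bash
python3 - <<'E'
from h import *
a=cv2.resize(grab_frame('top')[135:240,165:285],None,fx=5,fy=5,interpolation=cv2.INTER_CUBIC)
b=cv2.resize(grab_frame('scene')[170:295,155:260],None,fx=4.8,fy=4.8,interpolation=cv2.INTER_CUBIC)
cv2.imwrite('pics/ta.png',a[...,::-1]);cv2.imwrite('pics/sb.png',b[...,::-1])
P=lambda uv,z:(lambda o,D:o+D*((z-o[2])/D[:,2:]))(*ray('top',np.array(uv)/1.5))
print(P([[272,342],[376,326],[262,252],[364,236]],.01).round(3))
print(P([[271,230],[336,220],[339,258],[276,266]],.223).round(3))
print(P([[397,266]],.165).round(3))
E
```

```text
[[0.459 0.267 0.01 ]
 [0.494 0.022 0.01 ]
 [0.675 0.295 0.01 ]
 [0.712 0.049 0.01 ]]
[[0.672 0.233 0.223]
 [0.691 0.101 0.223]
 [0.612 0.095 0.223]
 [0.597 0.221 0.223]]
[[ 0.606 -0.024  0.165]]
```

View pics/ta.png

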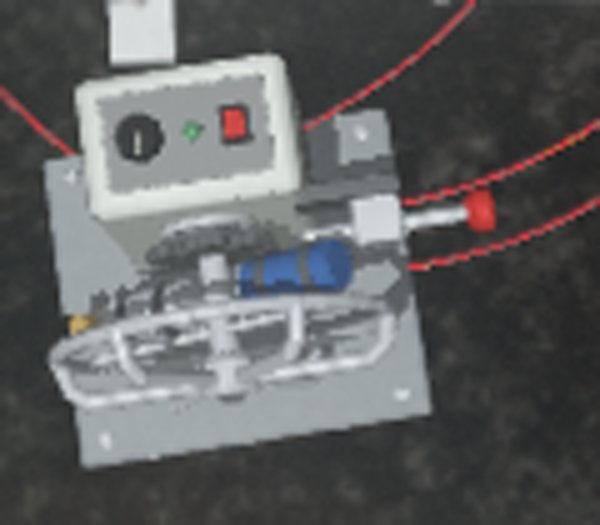

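View pics/sb.png

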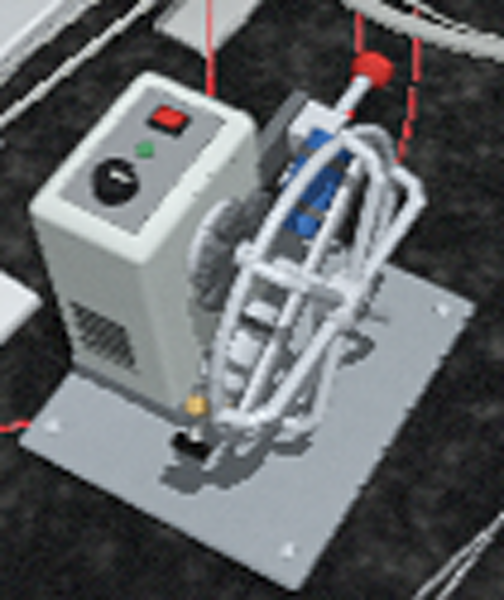

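The top crop shows the red knob at (480,212), the hub at (228,372), the blue counterweight to the right and the brass valve at lower left (80,325). The scene crop shows the black valve knob at about (190,443) and the bolt knob at (372,69). I'll fit the pose and the wheel angle.

```bash
python3 - <<'E'
from h import *
from scipy.optimize import least_squares
T=lambda p:(165+p[0]/5,135+p[1]/5); S=lambda p:(155+p[0]/4.8,170+p[1]/4.8)
def W(p,q):
    c,s=np.cos(p[2]),np.sin(p[2]); return np.array([p[0]+c*q[0]-s*q[1],p[1]+s*q[0]+c*q[1],q[2]])
obs=lambda p:[('top',T((480,212)),(-.013,-.170,.165)),('scene',S((372,69)),(-.013,-.170,.165)),
 ('top',T((84,467)),(-.123,p[3],.008)),('top',T((430,412)),(-.123,-p[4],.008)),('scene',S((295,590)),(-.123,p[3],.008)),('scene',S((475,308)),(-.123,-p[4],.008)),
 ('top',T((80,90)),(.095,.065,.223)),('top',T((283,57)),(.095,-.065,.223)),('top',T((298,192)),(.005,-.065,.223)),('top',T((97,217)),(.005,.065,.223)),
 ('scene',S((190,443)),(-.041,-.113*np.sin(p[5]),.165+.113*np.cos(p[5]))),
 ('scene',S((197,405)),(-.041,-.092*np.sin(p[5]),.165+.092*np.cos(p[5])))]
def res(p): return np.concatenate([proj(c,W(p,q))[0]-np.array(uv) for c,uv,q in obs(p)])
f=least_squares(res,[.597,.158,.145,.12,.12,4.2],loss='soft_l1'); p=f.x
print(p.round(4)); print(res(p).reshape(-1,2).round(1))
# overlay
tt,ss=grab_frame('top'),grab_frame('scene')
for c,img in(('top',tt),('scene',ss)):
    im=cv2.resize(img,None,fx=4,fy=4,interpolation=cv2.INTER_CUBIC)
    def L(a,b,col): 
        q=[tuple(int(v) for v in x*4+2) for x in proj(c,[W(p,a),W(p,b)])]; cv2.line(im,q[0],q[1],col,1)
    for k in range(6):
        t=p[5]+np.radians(30+60*k); L((-.095,-.019*np.sin(t),.165+.019*np.cos(t)),(-.095,-.088*np.sin(t),.165+.088*np.cos(t)),(255,0,0) if k else (0,255,0))
    L((-.041,-.05*np.sin(p[5]),.165+.05*np.cos(p[5])),(-.041,-.126*np.sin(p[5]),.165+.126*np.cos(p[5])),(255,0,255))
    r=np.linspace(0,2*np.pi,40)
    for a,b in zip(r[:-1],r[1:]): L((-.067,-.104*np.sin(a),.165+.104*np.cos(a)),(-.067,-.104*np.sin(b),.165+.104*np.cos(b)),(255,200,0))
    cr=im[540:960,640:1140] if c=='top' else im[680:1180,620:1040]
    cv2.imwrite(f'pics/ov_{c}.png',cr[...,::-1])
a=cv2.imread('pics/ov_top.png');b=cv2.imread('pics/ov_scene.png')
o=np.zeros((500,800,3),np.uint8); a=cv2.resize(a,(440,370)); b=cv2.resize(b,(360,428)); o[:370,:440]=a;o[:428,440:]=b; cv2.imwrite('pics/ov.png',o)
for n in [('wheel front hub',(-.12,0,.165)),('axle',(-.095,0,.165)),('knob',(-.013,-.18,.165)),('top',(-.095,0,.27))]: print(n[0],W(p,n[1]).round(4))
E
```

```text
[0.5949 0.1601 0.134  0.1222 0.1243 4.261 ]
[[-0.6  0.5]
 [-0.3  0.4]
 [ 0.2  0.3]
 [ 0.1  1.2]
 [-0.   0.2]
 [ 0.3  0.2]
 [-1.7 -2.3]
 [-0.  -1.8]
 [ 0.9 -0.2]
 [-1.8  1. ]
 [-0.2 -2.7]
 [ 1.6 -1.2]]
wheel front hub [0.4759 0.144  0.165 ]
axle [0.5007 0.1474 0.165 ]
knob [ 0.606  -0.0201  0.165 ]
top [0.5007 0.1474 0.27  ]
```

View pics/ov.png

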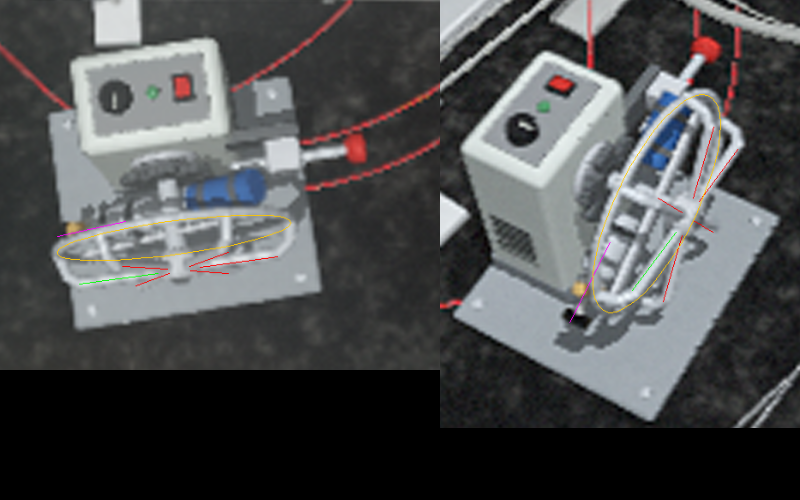

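The overlay matches the base, hub and valve well: agitator at (0.595, 0.160), yaw 0.134, wheel about 4.26 rad. So the valve needs about 116° more, which means pushing the upper spokes to the right. Next I'll check the cabinet and wires on the path, and the tool-axis displacements.

```bash
python3 - <<'E'
from h import *
P=lambda c,uv,z:(lambda o,D:o+D*((z-o[2])/D[:,2:]))(*ray(c,np.array(uv)/1.5))
print('cab corner bench',P('top',[[598,388]],0).round(3),P('scene',[[540,240]],0).round(3))
print('cab top corner z.5/.6', P('top',[[700,0]],.5).round(3),P('scene',[[602,30]],.5).round(3),P('top',[[768,380]],.5).round(3))
# wires: top px on bench -> scene px (1.5x)
for uv in([520,170],[480,180],[440,262],[450,220],[460,225],[497,340]):
    print(uv,[(z,(proj('scene',P('top',[uv],z))[0]*1.5).round().tolist()) for z in(0,.1,.2)])
E
```

```text
cab corner bench [[ 0.337 -0.508  0.   ]] [[ 0.356 -0.538  0.   ]]
cab top corner z.5/.6 [[ 1.017 -0.557  0.5  ]] [[ 0.415 -0.712  0.5  ]] [[ 0.355 -0.584  0.5  ]]
[520, 170] [(0, [347.0, 201.0]), (0.1, [350.0, 185.0]), (0.2, [354.0, 166.0])]
[480, 180] [(0, [332.0, 224.0]), (0.1, [335.0, 207.0]), (0.2, [339.0, 188.0])]
[440, 262] [(0, [367.0, 281.0]), (0.1, [371.0, 262.0]), (0.2, [375.0, 239.0])]
[450, 220] [(0, [342.0, 257.0]), (0.1, [346.0, 239.0]), (0.2, [350.0, 217.0])]
[460, 225] [(0, [352.0, 254.0]), (0.1, [355.0, 235.0]), (0.2, [359.0, 214.0])]
[497, 340] [(0, [457.0, 284.0]), (0.1, [459.0, 264.0]), (0.2, [462.0, 242.0])]
```

Request:
servo_tool(deltas=[{"tz": -57,"rz": 6,"gripper": 0},{"tz": -57,"rz": 6},{"tz": -57},{"tx": 15,"ty": -57},{"tx": 15,"ty": -57},{"tx": 15,"ty": -57},{"tx": 15,"ty": -57}])

```text
invalid input at $.deltas[0]: expected keys tx, ty, tz, rx, ry, rz, gripper
```

Request:
servo_tool(deltas=[{"tx": 0,"ty": 0,"tz": -57,"rx": 0,"ry": 0,"rz": 6,"gripper": 0},{"tx": 0,"ty": 0,"tz": -57,"rx": 0,"ry": 0,"rz": 6,"gripper": 0},{"tx": 0,"ty": 0,"tz": -57,"rx": 0,"ry": 0,"rz": 0,"gripper": 0},{"tx": 15,"ty": -57,"tz": 0,"rx": 0,"ry": 0,"rz": 0,"gripper": 0},{"tx": 15,"ty": -57,"tz": 0,"rx": 0,"ry": 0,"rz": 0,"gripper": 0},{"tx": 15,"ty": -57,"tz": 0,"rx": 0,"ry": 0,"rz": 0,"gripper": 0},{"tx": 15,"ty": -57,"tz": 0,"rx": 0,"ry": 0,"rz": 0,"gripper": 0}])

```text
time_s: 2.17
ee_pos: [0.2578, -0.4001, 0.4076]
tcp_rot: [3.139, -0.001, 0.12]
ft_force: [1.2, -0.1, 0.1]
finger_gap: 0.0002
```

Request:
servo_tool(deltas=[{"tx": 36,"ty": -46,"tz": 0,"rx": 0,"ry": 0,"rz": 0,"gripper": 0},{"tx": 36,"ty": -46,"tz": 0,"rx": 0,"ry": 0,"rz": 0,"gripper": 0},{"tx": 36,"ty": -46,"tz": 0,"rx": 0,"ry": 0,"rz": 0,"gripper": 0},{"tx": 36,"ty": -46,"tz": 0,"rx": 0,"ry": 0,"rz": 0,"gripper": 0},{"tx": 36,"ty": -46,"tz": 0,"rx": 0,"ry": 0,"rz": 0,"gripper": 0},{"tx": 36,"ty": -46,"tz": 0,"rx": 0,"ry": 0,"rz": 0,"gripper": 0}])

```text
time_s: 2.92
ee_pos: [0.4417, -0.0901, 0.4093]
tcp_rot: [3.133, -0.006, 0.116]
ft_force: [1.8, -0.7, 0.3]
finger_gap: -0.0002
```

Request:
servo_tool(deltas=[{"tx": 12,"ty": -52,"tz": 0,"rx": 0,"ry": 0,"rz": 0,"gripper": 0},{"tx": 12,"ty": -52,"tz": 0,"rx": 0,"ry": 5,"rz": 0,"gripper": 0},{"tx": 12,"ty": -52,"tz": 0,"rx": 0,"ry": 5,"rz": 0,"gripper": 0},{"tx": 12,"ty": -52,"tz": 0,"rx": 0,"ry": 5,"rz": 0,"gripper": 0},{"tx": 12,"ty": -52,"tz": 0,"rx": 0,"ry": 0,"rz": 0,"gripper": 0},{"tx": 12,"ty": -52,"tz": 0,"rx": 0,"ry": 0,"rz": 0,"gripper": 0}])

```text
time_s: 3.68
ee_pos: [0.4762, 0.2392, 0.4186]
tcp_rot: [3.132, -0.282, 0.119]
ft_force: [0.9, -0.5, -0.3]
finger_gap: 0.0001
```

Request:
servo_tool(deltas=[{"tx": -20,"ty": 10,"tz": 0,"rx": 0,"ry": 0,"rz": -0.8,"gripper": 0},{"tx": -19,"ty": 9,"tz": 50,"rx": 0,"ry": 0,"rz": 0,"gripper": 0},{"tx": 0,"ty": 0,"tz": 50,"rx": 0,"ry": 0,"rz": 0,"gripper": 0},{"tx": 0,"ty": 0,"tz": 45,"rx": 0,"ry": 0,"rz": 0,"gripper": 0},{"tx": 0,"ty": 0,"tz": 40,"rx": 0,"ry": 0,"rz": 0,"gripper": 0}])

```text
time_s: 4.3
ee_pos: [0.4943, 0.2277, 0.23]
tcp_rot: [3.132, -0.291, 0.142]
ft_force: [1.5, -0.6, -0.4]
finger_gap: -0.0001
```

```bash
cat >> h.py <<'E'
PA=np.array([.5949,.1601,.134])
def ag(w):
    c,s=np.cos(PA[2]),np.sin(PA[2]); d=np.array(w)-[PA[0],PA[1],0]; return np.array([c*d[0]+s*d[1],-s*d[0]+c*d[1],d[2]])
def wl(q):
    c,s=np.cos(PA[2]),np.sin(PA[2]); return np.array([PA[0]+c*q[0]-s*q[1],PA[1]+s*q[0]+c*q[1],q[2]])
def state():
    s=sense(); print('t',round(s['time_s'],2),'ag tip mm',(ag(s['ee_pos'])*1e3).round(1),'rot',np.round(s['tcp_rot'],3),'F',np.round(s['ft_force'],1)); return s
def to(q):
    "tool-axis shift mm to agitator-frame target (mm)"
    from scipy.spatial.transform import Rotation as R
    s=sense(); print('to',q,(R.from_euler('xyz',s['tcp_rot']).inv().apply(wl(np.array(q)/1e3)-s['ee_pos'])*1e3).round(1))
E
python3 - <<'E'
from h import *
state(); to([-93,75,222]); to([-93,10,222])
a=cv2.resize(grab_frame('top')[115:240,155:285],None,fx=3,fy=3); b=cv2.resize(grab_frame('scene')[150:285,155:285],None,fx=3,fy=3)
o=np.zeros((420,790,3),np.uint8); o[:375,:390]=a; o[:405,400:790]=b; save('p6',o)
E
```

```text
t 4.3 ag tip mm [-90.7  80.4 230. ] rot [ 3.132 -0.291  0.142] F [ 1.5 -0.6 -0.4]
to [-93, 75, 222] [-4.5  5.4  7. ]
to [-93, 10, 222] [-5.  70.4  7.5]
```

View pics/p6.png

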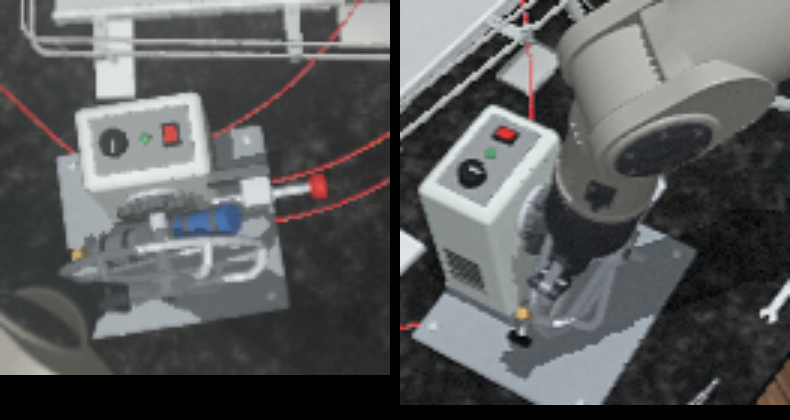

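The picture shows the fingers at the upper left of the wheel, in front of the rim, with the valve at lower left and clear of them. I'll start pushing right.

Request:
servo_tool(deltas=[{"tx": -5,"ty": 10,"tz": 7,"rx": 0,"ry": 0,"rz": 0,"gripper": 0},{"tx": 0,"ty": 10,"tz": 0,"rx": 0,"ry": 0,"rz": 0,"gripper": 0},{"tx": 0,"ty": 10,"tz": 0,"rx": 0,"ry": 0,"rz": 0,"gripper": 0},{"tx": 0,"ty": 10,"tz": 0,"rx": 0,"ry": 0,"rz": 0,"gripper": 0},{"tx": 0,"ty": 10,"tz": 0,"rx": 0,"ry": 0,"rz": 0,"gripper": 0}])

```text
time_s: 5.03
ee_pos: [0.4982, 0.1767, 0.2254]
tcp_rot: [3.133, -0.293, 0.145]
ft_force: [-1.3, 2.6, 1.6]
finger_gap: 0.0003
```

```bash
python3 - <<'E'
from h import *
state(); grab_frame('scene')
print([(d['conf'],np.round(d['box'])) for d in look_for('valve','scene')[:2]])
E
```

```text
t 5.03 ag tip mm [-93.6  29.3 225.4] rot [ 3.133 -0.293  0.145] F [-1.3  2.6  1.6]
[]
```

Request:
servo_tool(deltas=[{"tx": 0,"ty": 9,"tz": 0,"rx": 0,"ry": 0,"rz": 0,"gripper": 0},{"tx": 0,"ty": 9,"tz": 0,"rx": 0,"ry": 0,"rz": 0,"gripper": 0},{"tx": 0,"ty": 9,"tz": 0,"rx": 0,"ry": 0,"rz": 0,"gripper": 0},{"tx": 0,"ty": 9,"tz": 0,"rx": 0,"ry": 0,"rz": 0,"gripper": 0},{"tx": 0,"ty": 9,"tz": 0,"rx": 0,"ry": 0,"rz": 0,"gripper": 0},{"tx": 0,"ty": 9,"tz": 0,"rx": 0,"ry": 0,"rz": 0,"gripper": 0}])

```text
time_s: 5.88
ee_pos: [0.5058, 0.119, 0.2246]
tcp_rot: [3.133, -0.291, 0.144]
ft_force: [-1.2, 1.7, -0.1]
finger_gap: -0.0002
```

```bash
python3 - <<'E'
from h import *
state(); to([-93,-28,225])
a=cv2.resize(grab_frame('top')[115:240,155:285],None,fx=3,fy=3); b=cv2.resize(grab_frame('scene')[150:285,155:285],None,fx=3,fy=3)
o=np.zeros((420,790,3),np.uint8); o[:375,:390]=a; o[:405,400:790]=b; save('p7',o)
E
```

```text
t 5.88 ag tip mm [-93.8 -28.8 224.6] rot [ 3.133 -0.291  0.144] F [-1.2  1.7 -0.1]
to [-93, -28, 225] [ 0.8 -0.8 -0.2]
```

View pics/p7.png

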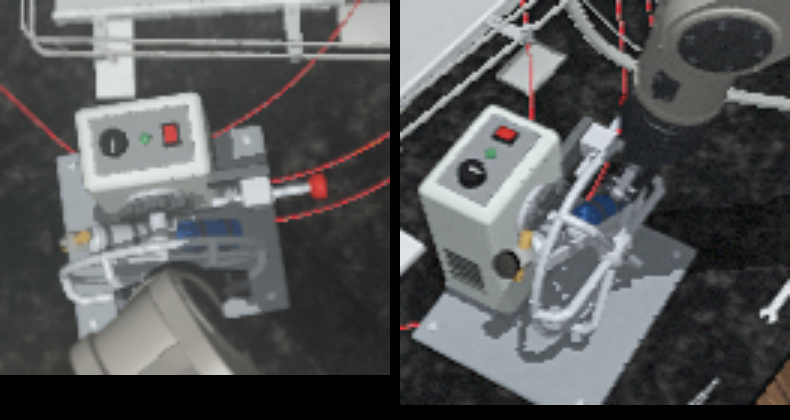

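The valve's black knob is now at crop (510,263), scene pixel about (191.7,237.7), with the brass at (527,240). I'll solve for the wheel angle.

```bash
cat >> h.py <<'E'
def theta(u,v,r=.118):
    th=np.linspace(0,2*np.pi,1441); P=[wl((-.041,-r*np.sin(t),.165+r*np.cos(t))) for t in th]
    e=np.linalg.norm(proj('scene',P)-[u,v],axis=1); i=e.argmin(); print('theta',th[i].round(3),'deg',np.degrees(th[i]).round(1),'err px',e[i].round(2))
E
python3 - <<'E'
from h import *
theta(191.7,237.7); theta(155+127/3,150+90/3,.095); theta(155+190/4.8,170+443/4.8)
state()
to([-93,-28,320]);to([-100,75,320])
E
```

```text
theta 5.319 deg 304.8 err px 1.26
theta 0.327 deg 18.8 err px 26.81
theta 4.189 deg 240.0 err px 1.03
t 5.97 ag tip mm [-93.8 -30.2 224.5] rot [ 3.132 -0.29   0.142] F [-0.5  0.2  0.3]
to [-93, -28, 320] [ 28.1  -1.3 -91.3]
to [-100, 75, 320] [  22.1 -104.3  -94.1]
```

Request:
servo_tool(deltas=[{"tx": 0,"ty": -2,"tz": -45,"rx": 0,"ry": 0,"rz": 0,"gripper": 0},{"tx": 0,"ty": 0,"tz": -45,"rx": 0,"ry": 0,"rz": 0,"gripper": 0},{"tx": 0,"ty": -52,"tz": 0,"rx": 0,"ry": 0,"rz": 0,"gripper": 0},{"tx": 0,"ty": -50,"tz": 0,"rx": 0,"ry": 0,"rz": 0,"gripper": 0},{"tx": 0,"ty": 0,"tz": 0,"rx": 0,"ry": 0,"rz": 0,"gripper": 0}])

```text
time_s: 6.6
ee_pos: [0.4666, 0.2158, 0.3131]
tcp_rot: [3.13, -0.291, 0.134]
ft_force: [0.5, 0.3, -0.8]
finger_gap: 0.0004
```

```bash
python3 - <<'E'
from h import *
state(); to([-93,72,223])
E
```

```text
t 6.6 ag tip mm [-119.7   72.3  313.1] rot [ 3.13  -0.291  0.134] F [ 0.5  0.3 -0.8]
to [-93, 72, 223] [-0.3 -0.8 94. ]
```

Request:
servo_tool(deltas=[{"tx": 0,"ty": 0,"tz": 40,"rx": 0,"ry": 0,"rz": 0,"gripper": 0},{"tx": 0,"ty": 0,"tz": 40,"rx": 0,"ry": 0,"rz": 0,"gripper": 0},{"tx": 0,"ty": 0,"tz": 14,"rx": 0,"ry": 0,"rz": 0,"gripper": 0},{"tx": 0,"ty": 9,"tz": 0,"rx": 0,"ry": 0,"rz": 0,"gripper": 0},{"tx": 0,"ty": 9,"tz": 0,"rx": 0,"ry": 0,"rz": 0,"gripper": 0},{"tx": 0,"ty": 9,"tz": 0,"rx": 0,"ry": 0,"rz": 0,"gripper": 0},{"tx": 0,"ty": 9,"tz": 0,"rx": 0,"ry": 0,"rz": 0,"gripper": 0}])

```text
time_s: 7.48
ee_pos: [0.5016, 0.1767, 0.2236]
tcp_rot: [3.126, -0.295, 0.132]
ft_force: [-0.4, 2.0, 1.1]
finger_gap: -0.0001
```

Request:
servo_tool(deltas=[{"tx": 0,"ty": 9,"tz": 0,"rx": 0,"ry": 0,"rz": 0,"gripper": 0},{"tx": 0,"ty": 9,"tz": 0,"rx": 0,"ry": 0,"rz": 0,"gripper": 0},{"tx": 0,"ty": 9,"tz": 0,"rx": 0,"ry": 0,"rz": 0,"gripper": 0}])

```text
time_s: 7.85
ee_pos: [0.5056, 0.1478, 0.2248]
tcp_rot: [3.125, -0.297, 0.132]
ft_force: [-0.1, 2.7, -1.3]
finger_gap: 0.0
```

```bash
python3 - <<'E'
from h import *
state(); to([-93,-12,224]); to([-93,-20,224])
E
```

```text
t 7.85 ag tip mm [-9.010e+01 -2.000e-01  2.248e+02] rot [ 3.125 -0.297  0.132] F [-0.1  2.7 -1.3]
to [-93, -12, 224] [-3.  11.8  0.2]
to [-93, -20, 224] [-2.9 19.8  0.3]
```

Request:
servo_tool(deltas=[{"tx": -2,"ty": 8,"tz": 0,"rx": 0,"ry": 0,"rz": 0,"gripper": 0},{"tx": 0,"ty": 7,"tz": 0,"rx": 0,"ry": 0,"rz": 0,"gripper": 0}])

```text
time_s: 8.1
ee_pos: [0.5054, 0.1315, 0.2242]
tcp_rot: [3.126, -0.296, 0.131]
ft_force: [-0.2, 2.3, -0.2]
finger_gap: 0.0005
```

```bash
python3 - <<'E'
from h import *
state(); to([-93,-22,224])
b=cv2.resize(grab_frame('scene')[150:285,155:285],None,fx=4,fy=4); 
t=[(int(c[0]*4-620+2),int(c[1]*4-600+2)) for c in proj('scene',[wl((-.041,0,.165)),wl((-.041,0,.291))])]
save('p8',b); print(t)
E
```

```text
t 8.1 ag tip mm [-92.5 -16.4 224.2] rot [ 3.126 -0.296  0.131] F [-0.2  2.3 -0.2]
to [-93, -22, 224] [-0.5  5.6  0.1]
[(228, 303), (213, 201)]
```

View pics/p8.png

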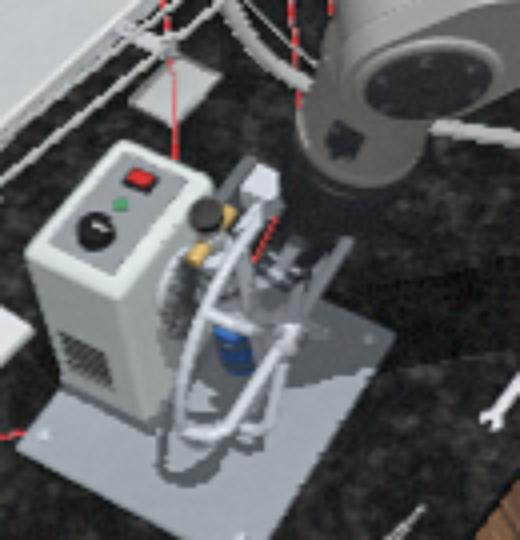

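The valve's knob is nearly at the top, at crop (206,214), where upright would be about (213,204).

```bash
python3 - <<'E'
from h import *
for r in(.113,.118,.124): theta(206.4,203.4,r)
E
```

```text
theta 6.235 deg 357.2 err px 1.19
theta 6.218 deg 356.2 err px 0.41
theta 6.2 deg 355.2 err px 0.54
```

Request:
servo_tool(deltas=[{"tx": 0,"ty": 5,"tz": 0,"rx": 0,"ry": 0,"rz": 0,"gripper": 0},{"tx": 0,"ty": 0,"tz": 0,"rx": 0,"ry": 0,"rz": 0,"gripper": 0},{"tx": 0,"ty": -6,"tz": 0,"rx": 0,"ry": 0,"rz": 0,"gripper": 0},{"tx": 0,"ty": 0,"tz": -45,"rx": 0,"ry": 0,"rz": 0,"gripper": 0},{"tx": 0,"ty": 0,"tz": -45,"rx": 0,"ry": 0,"rz": 0,"gripper": 0},{"tx": 0,"ty": 0,"tz": -45,"rx": 0,"ry": 0,"rz": 0,"gripper": 0}])

```text
time_s: 8.9
ee_pos: [0.4637, 0.1278, 0.3523]
tcp_rot: [3.126, -0.285, 0.131]
ft_force: [-0.2, -0.6, 0.5]
finger_gap: 0.0001
```

```bash
python3 - <<'E'
from h import *
state(); to([-135,-215,350])
b=cv2.resize(grab_frame('scene')[185:245,180:240],None,fx=6,fy=6); save('p9',b)
print((proj('scene',[wl((-.041,0,.165)),wl((-.041,0,.283))])-[180,185])*6)
E
```

```text
t 8.9 ag tip mm [-134.3  -14.5  352.3] rot [ 3.126 -0.285  0.131] F [-0.2 -0.6  0.5]
to [-135, -215, 350] [ -0.7 200.4   5.3]
[[189.22537422 242.91617049]
 [169.29221602 100.14077044]]
```

View pics/p9.png

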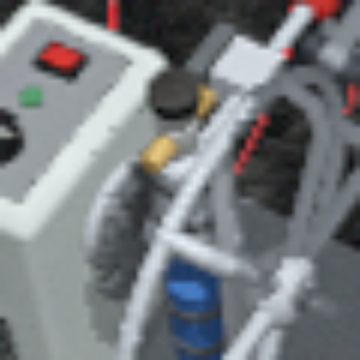

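The valve's knob is now at crop (176,94) against (169,100) predicted for upright, so it's within a couple of degrees and inside the bolt's centring range. Next is the bolt.

Request:
servo_tool(deltas=[{"tx": 0,"ty": 50,"tz": 0,"rx": 0,"ry": 0,"rz": 0,"gripper": 0},{"tx": 0,"ty": 50,"tz": 0,"rx": 0,"ry": 0,"rz": 0,"gripper": 0},{"tx": 0,"ty": 50,"tz": 0,"rx": 0,"ry": 0,"rz": 0,"gripper": 0},{"tx": 0,"ty": 55,"tz": 0,"rx": 0,"ry": 0,"rz": 0,"gripper": 0},{"tx": 0,"ty": 0,"tz": 0,"rx": 0,"ry": -8,"rz": 0,"gripper": 0},{"tx": 0,"ty": 0,"tz": 0,"rx": 1,"ry": -8,"rz": 0,"gripper": 0},{"tx": 0,"ty": 0,"tz": 0,"rx": 0,"ry": 0,"rz": 0,"gripper": 0}])

```text
time_s: 9.82
ee_pos: [0.4928, -0.0785, 0.3644]
tcp_rot: [3.134, -0.011, 0.131]
ft_force: [0.2, 0.4, -0.1]
finger_gap: 0.0002
```

```bash
python3 - <<'E'
from h import *
theta(209.3,200.7)
state(); to([-13,-215,300]);to([-13,-215,152])
o,D=ray('top',np.array([[498,238]])/1.5); print('amber ag',ag((o+D*((.1-o[2])/D[:,2:]))[0]).round(3))
E
```

```text
theta 0.039 deg 2.2 err px 0.22
t 9.82 ag tip mm [-133.  -222.8  364.4] rot [ 3.134 -0.011  0.131] F [ 0.2  0.4 -0.1]
to [-13, -215, 300] [119.3  -8.7  65.7]
to [-13, -215, 152] [117.7  -9.8 213.7]
amber ag [ 0.03  -0.425  0.1  ]
```

Request:
servo_tool(deltas=[{"tx": 58,"ty": -4,"tz": 0,"rx": 0,"ry": 0,"rz": 0,"gripper": 0},{"tx": 58,"ty": -3,"tz": 0,"rx": 0,"ry": 0,"rz": 0,"gripper": 0},{"tx": 0,"ty": 0,"tz": 50,"rx": 0,"ry": 0,"rz": 0,"gripper": 0},{"tx": 0,"ty": 0,"tz": 50,"rx": 0,"ry": 0,"rz": 0,"gripper": 0},{"tx": 0,"ty": 0,"tz": 50,"rx": 0,"ry": 0,"rz": 0,"gripper": 0},{"tx": 0,"ty": 0,"tz": 45,"rx": 0,"ry": 0,"rz": 0,"gripper": 0},{"tx": 0,"ty": 0,"tz": 12,"rx": 0,"ry": 0,"rz": 0,"gripper": 0}])

```text
time_s: 10.7
ee_pos: [0.6138, -0.054, 0.1561]
tcp_rot: [3.13, -0.029, 0.136]
ft_force: [-0.8, -0.9, 0.2]
finger_gap: -0.0004
```

```bash
python3 - <<'E'
from h import *
state(); to([-13,-195,152]); to([-13,-166,152])
o=cv2.resize(grab_frame('top')[130:240,180:290],None,fx=4,fy=4); save('p10',o)
E
```

```text
t 10.7 ag tip mm [  -9.9 -214.7  156.1] rot [ 3.13  -0.029  0.136] F [-0.8 -0.9  0.2]
to [-13, -195, 152] [ -3.2 -19.8   3.7]
to [-13, -166, 152] [ -3.2 -48.8   3.4]
```

View pics/p10.png

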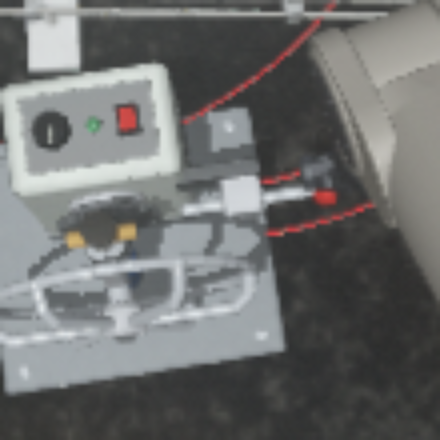

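The valve is at the top, with its black knob between the brass ears at (100,232). The bolt knob is at (325,197), and a dark gripper part sits at (318,167). I'll check where my fingertip should project before pushing.

```bash
python3 - <<'E'
from h import *
from scipy.spatial.transform import Rotation as R
s=sense(); M=R.from_euler('xyz',s['tcp_rot'])
for q in([0,0,0],[0,-.042,-.075],[.038,-.042,-.075],[0,0,-.075],[0,-.03,-.06],[.03,0,-.06]): print(q,((proj('top',s['ee_pos']+M.apply(q))[0]-[180,130])*4).round())
print('knob',((proj('top',wl((-.013,-.17,.165)))[0]-[180,130])*4).round())
print([(round(d['conf'],2),np.round(d['box'])) for d in look_for('knob_face','top')[:2]])
E
```

```text
[0, 0, 0] [376. 181.]
[0, -0.042, -0.075] [326. 172.]
[0.038, -0.042, -0.075] [319. 123.]
[0, 0, -0.075] [382. 164.]
[0, -0.03, -0.06] [341. 174.]
[0.03, 0, -0.06] [374. 129.]
knob [322. 191.]
[]
```

Request:
servo_tool(deltas=[{"tx": -5,"ty": -8,"tz": 4,"rx": 0,"ry": 0,"rz": 0,"gripper": 0},{"tx": 0,"ty": -8,"tz": 0,"rx": 0,"ry": 0,"rz": 0,"gripper": 0},{"tx": 0,"ty": -7,"tz": 0,"rx": 0,"ry": 0,"rz": 0,"gripper": 0},{"tx": 0,"ty": -7,"tz": 0,"rx": 0,"ry": 0,"rz": 0,"gripper": 0},{"tx": 0,"ty": -7,"tz": 0,"rx": 0,"ry": 0,"rz": 0,"gripper": 0}])

```text
time_s: 11.42
ee_pos: [0.6078, -0.0168, 0.1591]
tcp_rot: [3.125, -0.04, 0.134]
ft_force: [0.0, -2.8, -1.2]
finger_gap: 0.0003
```

```bash
python3 -c "
from h import *
state(); to([-15,-166,152])"
```

```text
t 11.43 ag tip mm [ -10.9 -177.   159.1] rot [ 3.125 -0.04   0.134] F [ 0.  -2.8 -1.2]
to [-15, -166, 152] [ -4.4 -11.2   6.7]
```

Request:
servo_tool(deltas=[{"tx": 0,"ty": -5,"tz": 0,"rx": 0,"ry": 0,"rz": 0,"gripper": 0},{"tx": 0,"ty": -5,"tz": 0,"rx": 0,"ry": 0,"rz": 0,"gripper": 0}])

```text
time_s: 11.68
ee_pos: [0.6063, -0.0064, 0.159]
tcp_rot: [3.125, -0.039, 0.134]
ft_force: [-1.4, -2.5, 0.8]
finger_gap: 0.0001
```

Request:
servo_tool(deltas=[{"tx": 0,"ty": -4,"tz": 0,"rx": 0,"ry": 0,"rz": 0,"gripper": 0}])

```text
time_s: 11.8
ee_pos: [0.6062, -0.0059, 0.159]
tcp_rot: [3.12, -0.039, 0.132]
ft_force: [0.5, -15.5, 2.2]
finger_gap: -0.0
```

Request:
servo_tool(deltas=[{"tx": 0,"ty": -3,"tz": 0,"rx": 0,"ry": 0,"rz": 0,"gripper": 0}])

```text
time_s: 11.92
ee_pos: [0.6062, -0.0062, 0.159]
tcp_rot: [3.116, -0.038, 0.129]
ft_force: [-0.6, -8.1, 2.2]
finger_gap: -0.0004
```

```bash
python3 -c "
from h import *
state(); to([-15,-166,152])"
```

```text
t 11.93 ag tip mm [ -11.1 -166.3  159. ] rot [ 3.116 -0.038  0.129] F [-0.6 -8.1  2.2]
to [-15, -166, 152] [-4.2 -0.5  6.9]
```

The bolt stopped hard at tip y = -166.3 mm, which matches the predicted home position (stuck on the disc would have been about -179). I'll back off and look.

Request:
servo_tool(deltas=[{"tx": 0,"ty": 15,"tz": 0,"rx": 0,"ry": 0,"rz": 0,"gripper": 0},{"tx": 0,"ty": 20,"tz": 0,"rx": 0,"ry": 0,"rz": 0,"gripper": 0},{"tx": 0,"ty": 0,"tz": -50,"rx": 0,"ry": 0,"rz": 0,"gripper": 0},{"tx": 0,"ty": 0,"tz": -50,"rx": 0,"ry": 0,"rz": 0,"gripper": 0},{"tx": 0,"ty": 50,"tz": -50,"rx": 0,"ry": 0,"rz": 0,"gripper": 0},{"tx": -20,"ty": 50,"tz": 0,"rx": 0,"ry": 0,"rz": 0,"gripper": 0},{"tx": 0,"ty": 0,"tz": 0,"rx": 0,"ry": 0,"rz": 0,"gripper": 0}])

```text
time_s: 12.8
ee_pos: [0.598, -0.1408, 0.309]
tcp_rot: [3.12, -0.041, 0.128]
ft_force: [-0.7, 0.6, 0.7]
finger_gap: 0.0002
```

```bash
python3 - <<'E'
from h import *
state()
a=cv2.resize(grab_frame('top')[140:235,180:275],None,fx=4,fy=4); b=cv2.resize(grab_frame('scene')[165:260,175:270],None,fx=4,fy=4)
save('p11',np.hstack([a,b]))
for c,o in(('top',(180,140)),('scene',(175,165))):
    print(c,((proj(c,[wl((-.013,-.17,.165)),wl((-.013,-.142,.165)),wl((-.041,0,.283))])-o)*4).round().tolist())
E
```

```text
t 12.8 ag tip mm [ -37.1 -298.6  309. ] rot [ 3.12  -0.041  0.128] F [-0.7  0.6  0.7]
top [[322.0, 151.0], [287.0, 156.0], [94.0, 192.0]]
scene [[229.0, 79.0], [211.0, 102.0], [133.0, 147.0]]
```

View pics/p11.png

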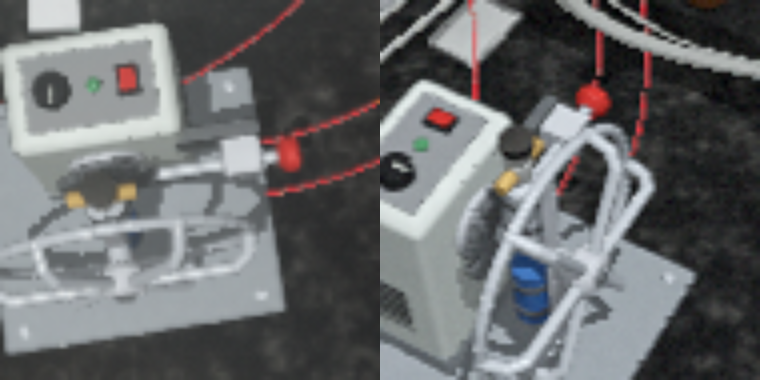

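The knob is at top (290,155) and scene (215,99), against a predicted home of (287,156) and (211,102). The valve is at the top, with the same 1 px offset as the bolt knob. The arm is clear, so I'm handing in.

```bash
python3 -c "
from h import *
print(order.hand_in()); state()"
```

```text
the job is handed in; nothing more can be done
None
the job is handed in; nothing more can be done
```

The valve is up and the wheel is locked. I handed the job in at about 12.8 s of robot time, and no verdict was reported.

- **Wheel:** I pushed two spokes in turn to the right with the shut fingertips, about 116° in all. Readings during the pushes stayed around 3 N. After the last push the valve measured about 2° past upright, within the bolt's centring range.
- **Bolt:** I pushed the red knob with the side of the fingers until it stopped firmly, at about 15 N. The fingertip stopped where it should for a travel of about 28 mm.
- **Last checks:** In both cameras the knob sat within about 1 pixel of its predicted home position, and so did the valve against upright. The arm was clear, with only about 1 N of sensor noise.
- **Not confirmed:** The images put the wheel angle only to within about 2°, and I did not measure it again after locking. I did not re-measure the bystanders; the fingertips stayed well above them.
- **Failed checks:** The network found neither the valve in the scene view nor the knob in the top view when I asked during the job. I took those positions from the pictures by eye.

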